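Set the eccentric roller of a vial-rack guide with a gauge block

TASK

The vial-rack guide is set too tight. Turn its eccentric roller by the bar on top until the gap between roller and fence is about 10 mm wider than the wide gauge block (the bar then lies parallel to the fence). Then check it: put the wide gauge, not the slim one, into the gap beside the roller, lined up with the fence, and leave it standing there on the base plate.

Things in the scene. Friction and masses are not known exactly. Their poses are not given: they have to be found in the camera images.
- eccentric (a joint): Angle (rad) of the guide's eccentric roller: flat steel disc, 64 mm diameter, 22 mm thick, turning on an upright bolt 16 mm off its centre. Gap from roller to fence = 46 mm + 16 mm x sin(angle); at 0 the bar is parallel to the fence. Positive = counterclockwise from above = wider. Starts at -1.35 to -0.8 (30 to 35 mm); stops at -1.5 and 1.5. Friction 0.15 N m; stays where left.
- bar (a point): Grip point of the upright bar that turns the eccentric: on the bolt axis, 10 mm below the bar's top. Dark steel bar 56 mm long, 14 mm wide, 32 mm tall, standing on the disc, centred on the bolt; bar top 64 mm, disc top 32 mm above the bench, nothing else beside it. x along the bar (turns with it), z up.
- gap (a point): Middle of the correctly set gap where the roller is nearest the fence, on the top of the fixed guide's 180 x 170 mm grey base plate (10 mm above the bench). x along the fence, +y to the fence, z up. Fence face 23 mm away at +y: a straight aluminium rail 160 mm long, 14 mm thick, top 35 mm above the plate. Bolt axis at x +16, y -55 mm.
- gauge: Wide gauge, loose steel, 0.2 to 0.4 kg: block 50 mm long (x), 36 mm wide (y), 40 mm high, with a central upright grip tab on top, 16 mm (x) by 34 mm (y), 45 mm high: 85 mm in all. Origin at centre of underside, z up. Goes in with x along the fence, either way round. A slim gauge of the same shape, 20 mm wide, stands near it; their places swap.

How it is judged (in metres and radians):
On the way:
1. the gap is set with the gauge still out of it: the eccentric stands within 0.45 rad of zero (gap 39 to 53 mm) (value of joint eccentric between -0.45 and 0.45 rad and horizontal distance between gauge and gap above 0.05 m), for 0.2 s.
At the end, for the whole second after the job is handed in: Eccentric within 0.45 rad of zero (gap 39 to 53 mm); wide gauge released, still, upright (0.1 rad) and flat on the base plate (5 mm) between roller and fence, centre within 24 mm horizontally of the gap point, length within 15 degrees of the fence (value of joint eccentric between -0.45 and 0.45 rad and horizontal distance between gauge and gap below 0.024 m and z of gauge in the frame of gap between -0.005 and 0.005 m and angle between gauge's own z axis and vertical below 0.1 rad and angle between the x axis of gauge and the x axis of gap, either way round below 0.26 rad and linear speed of gauge below 0.02 m/s); the robot touches nothing.
It also fails if it takes over 48 s, if anything falls off the work surface, if the arm or the gripper's body presses on something with over 40 N, if the wrist force passes 120 N, or if a joint passes its speed limit or range.

ROBOT

A 7-joint arm with a two-finger parallel gripper is mounted at the origin on the work surface. World frame = base frame: x ahead of the robot, y to its left, z up, the work surface at z = 0. Lengths are in mm, angles in rad, forces in N, time in s.
With the tool pointing down it reaches from about 425 to 875 mm from the base axis. Payload 8.4 kg.
Tool frame: the origin (TCP) lies on the centre line of the jaws, within the pads' length; the fingertips stand 17 mm ahead of it and the grasp point (between the pads) lies 2 mm behind it; z points along the fingers, x is the direction in which the jaws open and shut, and the axes are right-handed (so a half turn about z gives the same grasp; the last joint's range is limited). The gripper opens to 85 mm and grips with 20 to 120 N. Pads are 22 mm wide; open, the fingers measure 114 mm over their backs; the gripper's body (76 mm by 85 mm) begins 54 mm behind the grasp point. The pads swing forward as they close: fully open they stand 13 mm farther back than shut.
Start: joints at [-1.355, 0.333, 0.04, 1.465, -0.013, 1.343, -0.059], TCP at [201.258, 618.029, 248.308] pointing down, gripper open.
Joint ranges: [-2.58, 2.58], [-0.38, 2.09], [-1.3, 1.39], [0.25, 2.4], [-1.5, 4.64], [0.08, 2.09], [-2.65, 2.65]. Speed limits (rad/s): [2.22, 2.22, 2.79, 2.79, 3.14, 3.14, 3.14].

INTERFACE

Orientations are given as a 3x3 rotation matrix whose columns are the frame's x, y, z axes.
In Python, from station import manip gives the robot as it stands. The module is installed in compiled form; this text tells all that it offers. Calls block until the motion is done:
- manip.movep(position, orientation): joint-space move of the TCP to a pose.
- manip.move_linear(position, feed=150, rot=None): straight line of the TCP; rot=None keeps the orientation; feed is the mean speed in mm/s.
- manip.set_joints(angles): joint-space move.
- manip.gripper_open() and manip.gripper_close(): open the fingers fully, or close them until they stop; the grip force is fixed at half the most.
- manip.pause(seconds).
- manip.inverse_kinematics(position, orientation): joint angles nearest the present ones, or None.
- manip.sense(): the state.
- manip.snapshot(name): name is "scene" or "top"; returns the picture (400x640x3 uint8, blue, green, red); there is no depth.
- manip.camera_info(name): a dict with "fx", "fy", "cx", "cy" (pixels), "D" ([k1, k2, p1, p2, k3] as OpenCV has them; the pictures are not rectified), "R" (3x3) and "t" (3): a world point X has camera coordinates R X + t. Camera axes: x right, y down, z forward; pixel columns grow to the right and rows downward; lengths in mm; the calibration is good to about 2 mm. A picture is of the moment at which its call begins. camera_info takes no time and is no camera call.
A pose or a line that the arm cannot do raises manip.IKError and nothing moves.
- manip.close_job(): hands the job in, once; it reports no verdict.
The state is a dict: "time": time; "q": joint angles; "qd": joint speeds; "joint_efforts": joint torques, N m; "position": TCP position; "tcp_rot": TCP orientation; "contact_force": force on the tool from outside, world axes, zero at the start; "moment": the same for the moment, N m; "opening": finger opening in mm.
Only numpy, scipy, OpenCV 4.12 (cv2) and the standard library are available. Lean on these libraries where they do the work, as an engineer would, in place of code of your own. Each camera call takes 0.05 s, during which the arm holds its last target. There are 200 camera calls.

## Working session

There is one attempt and no reset: what is moved stays moved. The work goes in short steps, each a Python script; the robot and the scene stay as the last script left them, time stands still between calls to the robot, and variables do not carry over. Pictures are saved under pics/ and viewed, about 8 in all and at most 12, crops included, and the job is handed in when it is done.

```bash
mkdir -p pics
python3 - <<'E'
from station import manip
import cv2
for n in("scene","top"):
    im=manip.snapshot(n); cv2.imwrite(f"pics/{n}0.png",im)
    c=manip.camera_info(n); print(n,c["fx"],c["D"],(-c["R"].T@c["t"]).round(), c["R"].round(2).tolist())
s=manip.sense();print(s["time"],s["position"],s["tcp_rot"],s["opening"])
E
```

```text
scene 500.8768421495984 [-0.01333318  0.          0.          0.          0.        ] [1184. -126.  838.] [[0.18, 0.98, -0.02], [0.76, -0.15, -0.64], [-0.63, 0.1, -0.77]]
top 439.2981268637724 [-0.05517271  0.          0.          0.          0.        ] [449. -14. 852.] [[0.02, -1.0, 0.02], [-0.99, -0.02, -0.13], [0.13, -0.02, -0.99]]
0.1 [201.17006731 617.68336557 247.53796034] [[ 3.09633278e-01  9.50855982e-01 -3.67449465e-04]
 [ 9.50854974e-01 -3.09633486e-01 -1.38646523e-03]
 [-1.43210342e-03  7.99046231e-05 -9.99998971e-01]] 85.23665281664157
```

View pics/top0.png

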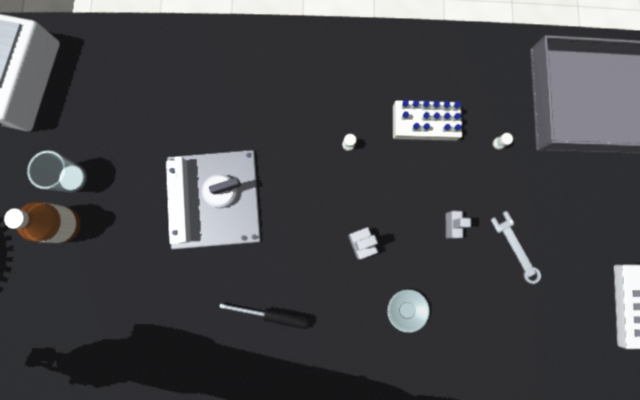

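View pics/scene0.png

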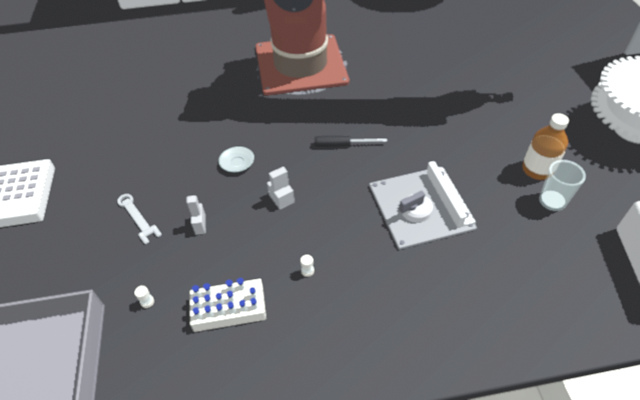

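The top view shows the guide at about (212,198), with the fence on its left (+y) side and the bar at (224,186). The wide gauge is near (363,243) and the slim one near (457,224). Next I'll enlarge crops of both views.

```bash
cat > h.py <<'E'
import numpy as np,cv2
from station import manip
def ray(n,px):
    c=manip.camera_info(n);K=np.array([[c["fx"],0,c["cx"]],[0,c["fy"],c["cy"]],[0,0,1]])
    p=cv2.undistortPoints(np.array(px,float).reshape(-1,1,2),K,np.array(c["D"],float)).reshape(-1,2)
    d=np.c_[p,np.ones(len(p))]@np.array(c["R"]); o=-np.array(c["R"]).T@np.array(c["t"])
    return o,d
def plane(n,px,z):
    o,d=ray(n,px); return o+d*((z-o[2])/d[:,2])[:,None]
def proj(n,X):
    c=manip.camera_info(n);K=np.array([[c["fx"],0,c["cx"]],[0,c["fy"],c["cy"]],[0,0,1]])
    return cv2.projectPoints(np.array(X,float).reshape(-1,1,3),cv2.Rodrigues(np.array(c["R"]))[0],np.array(c["t"],float),K,np.array(c["D"],float))[0].reshape(-1,2)
def down(a):  # tool down, jaw x axis at world angle a
    x=np.array([np.cos(a),np.sin(a),0]);z=np.array([0,0,-1.]);return np.c_[x,np.cross(z,x),z]
E
python3 - <<'E'
import cv2,numpy as np
t=cv2.imread("pics/top0.png");s=cv2.imread("pics/scene0.png")
def crop(im,x,y,w,h,k):return cv2.resize(im[y:y+h,x:x+w],None,fx=k,fy=k,interpolation=cv2.INTER_CUBIC)
a=crop(t,160,145,104,108,4)   # 416x432
b=crop(t,340,220,48,48,8)  #384
o=np.zeros((432,800,3),np.uint8);o[:,:416]=a;o[:384,416:]=b
cv2.imwrite("pics/c1.png",o)
a=crop(s,365,160,112,88,4);b=crop(s,260,163,43,48,8)
o=np.zeros((384,800,3),np.uint8);o[:352,:448]=a;o[:384,448:792]=b
cv2.imwrite("pics/c2.png",o)
E
```

```text
(no output)
```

View pics/c1.png

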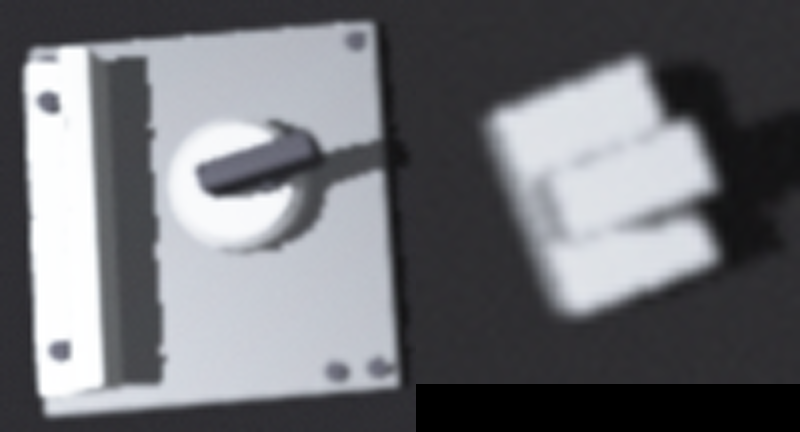

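View pics/c2.png

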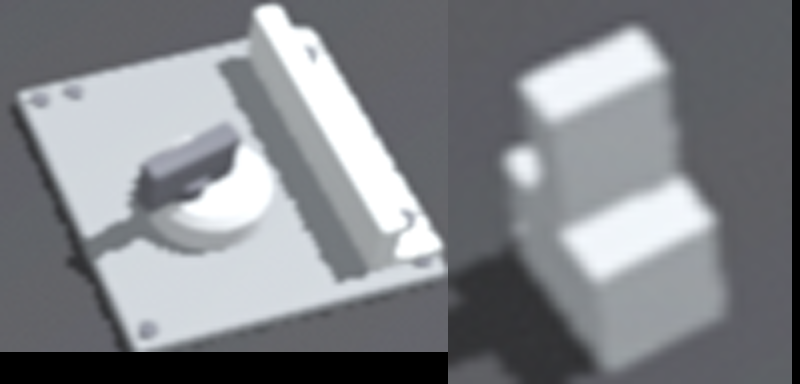

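Pixel positions in `c1`:
- **Fence:** the inner top edge runs from (88,50) to (104,385).
- **Bar top:** it spans (200,180) to (312,145).
- **Wide gauge:** the block-top corners are at (485,115), (640,55), (720,265) and (570,320).

In `c2` the bar is at about (190,160). Next I'll convert these to world positions.

Run:
```python
from h import *
np.set_printoptions(precision=1,suppress=True)
def up(p,k,x,y):return (np.array(p,float)+.5)/k-.5+[x,y]
A=lambda p:up(p,4,160,145)
B=lambda p:up(np.array(p)-[416,0],8,340,220)
f=plane("top",A([(88,50),(104,385)]),45);d=f[0]-f[1];print("fence edge",f,np.linalg.norm(d),np.degrees(np.arctan2(d[1],d[0])))
pl=plane("top",A([(377,22),(400,385),(45,415)]),10);print("plate",pl,np.linalg.norm(np.diff(pl,axis=0),axis=1),np.degrees(np.arctan2(*(pl[0]-pl[1])[[1,0]])))
g=plane("top",B([(485,115),(640,55),(720,265),(570,320)]),40);print("gauge",g,g.mean(0),np.linalg.norm(np.diff(g,axis=0),axis=1))
tb=plane("top",B([(552,178),(690,120),(720,188),(575,240)]),85);print("tab",tb.mean(0),np.linalg.norm(np.diff(tb,axis=0),axis=1))
S=lambda p:up(np.array(p)-[448,0],8,260,163)
tb=plane("scene",S([(518,80),(636,27),(668,70),(548,124)]),85);print("tab scene",tb,tb.mean(0),np.linalg.norm(np.diff(tb,axis=0),axis=1))
# masks: bar in top view (dark, within disc neighbourhood), disc bright
t=cv2.imread("pics/top0.png");s=cv2.imread("pics/scene0.png")
for n,im,(x,y,w,h) in(("top",t,(205,170,37,28)),("scene",s,(398,188,30,30))):
    c=cv2.cvtColor(im[y:y+h,x:x+w],cv2.COLOR_BGR2GRAY);print(n);print("\n".join(" ".join(f"{v:3d}" for v in r) for r in c))
```

```text
fence edge [[627.7 228.7  45. ]
 [471.8 212.4  45. ]] 156.7551921507076 5.952185718340819
plate [[652.3  98.6  10. ]
 [475.7  81.1  10. ]
 [457.9 249.7  10. ]] [177.5 169.5] 5.629317080053892
gauge [[ 490.5  -85.2   40. ]
 [ 505.1 -121.1   40. ]
 [ 457.  -139.8   40. ]
 [ 443.8 -105.2   40. ]] [ 474.1 -112.8   40. ] [38.7 51.7 37. ]
tab [ 474.3 -114.    85. ] [32.9 16.1 33.8]
tab scene [[ 470.5 -131.1   85. ]
 [ 457.7  -99.    85. ]
 [ 474.4  -92.8   85. ]
 [ 487.1 -125.2   85. ]] [ 472.4 -112.    85. ] [34.6 17.9 34.8]
top
195 194 193 194 193 193 194 194 194 194 192 193 191 192 193 193 191 193 193 191 191 191 192 192 192 190 190 191 190 190 189 190 189 188 190 188 188
195 195 195 195 194 193 194 194 193 193 193 193 192 193 193 192 192 193 193 192 192 191 191 191 191 191 191 191 191 190 190 190 189 190 189 188 187
194 195 194 194 194 195 193 193 194 194 194 193 193 193 194 194 193 193 194 192 194 192 191 191 192 192 192 192 191 191 190 191 190 189 188 189 189
195 195 194 195 196 194 195 194 194 195 196 196 196 196 195 196 193 193 192 192 193 191 189 189 189 190 192 191 191 191 192 19
[... 6479 characters left out ...]
 106 122 141 154 163 171 184 212 240 254 255 255 255 255 255 255 255 255 255 255 255 255 255 255 255
136 118 117 115 123 137 149 155 160 170 189 204 213 224 235 246 254 255 255 255 255 255 255 255 255 255 254 254 254 254
124 118 118 122 135 150 156 157 160 172 192 207 214 217 221 227 233 238 242 247 249 248 249 249 249 249 249 251 251 249
118 119 119 121 131 147 156 157 158 162 173 187 202 213 219 224 228 231 234 237 239 240 241 243 244 245 246 244 235 220
119 119 119 119 124 136 150 156 158 158 159 165 175 189 203 215 223 227 230 233 234 236 237 239 238 233 225 211 198 189
119 119 118 119 119 124 137 150 156 158 159 159 160 165 173 180 189 197 203 209 211 212 213 212 204 192 182 177 177 184
```

Run:
```python
from h import *
np.set_printoptions(precision=1,suppress=True)
for n,(x,y,w,h),lo,hi,it in(("top",(207,176,33,19),80,175,(220,186)),("scene",(398,188,29,20),130,190,(410,197))):
    g=cv2.cvtColor(cv2.imread(f"pics/{n}0.png"),cv2.COLOR_BGR2GRAY)
    k=8;c=cv2.resize(g[y:y+h,x:x+w],None,fx=k,fy=k,interpolation=cv2.INTER_LINEAR)
    m=cv2.inRange(c,lo,hi);m=cv2.morphologyEx(m,cv2.MORPH_OPEN,np.ones((25,25),np.uint8))
    nl,l,st,ce=cv2.connectedComponentsWithStats(m);i=1+np.argmax(st[1:,4])
    ct=max(cv2.findContours((l==i).astype(np.uint8),0,2)[0],key=cv2.contourArea)[:,0,:]
    W=plane(n,(ct+.5)/k-.5+[x,y],64)
    r=cv2.minAreaRect(W[:,:2].astype(np.float32));b=cv2.boxPoints(r)
    e=max((b[1]-b[0],b[2]-b[1]),key=np.linalg.norm);print(n,r,np.degrees(np.arctan2(e[1],e[0])))
# predicted bolt line from fence edge
a=np.radians(5.75);ex=np.array([np.cos(a),np.sin(a)]);ey=np.array([-ex[1],ex[0]])
fm=np.array([549.7,220.5]);print("fence-78:",fm-78*ey, ex)
# disc (bright) circle in top at z=32
g=cv2.cvtColor(cv2.imread("pics/top0.png"),cv2.COLOR_BGR2GRAY)
m=np.zeros_like(g);m[170:215,198:245]=(g[170:215,198:245]>222)*255
ct=max(cv2.findContours(m,0,2)[0],key=cv2.contourArea)[:,0,:]
c,r=cv2.minEnclosingCircle(plane("top",ct,32)[:,:2].astype(np.float32));print("disc",c,r)
```

```text
top ((578.3976440429688, 144.7998504638672), (19.220142364501953, 55.747657775878906), 19.59941864013672) -70.40061
scene ((573.3059692382812, 147.48927307128906), (14.286678314208984, 53.45738220214844), 18.60034942626953) -71.399666
fence-78: [557.5 142.9] [1.  0.1]
disc (567.8492431640625, 162.73895263671875) 29.257226943969727
```

Bar axis is about -71° and the fence 5.75°, so the eccentric stands near -1.34 rad, which is within the stated range. The bolt is near (574.5,146). Now I'll check IK and move above the bar.

Run:
```python
from h import *
np.set_printoptions(precision=2,suppress=True)
B=[574.5,146]
for o in(0,180):
    for a in(19,57,96):
        q=manip.inverse_kinematics([*B,58],down(np.radians(a+o)));print(o,a,q if q is None else np.array(q))
    for p,a in(([473.3,-113,70],21),([473.3,-113,70],201),([555,200,90],5.75),([555,200,90],185.75)):
        q=manip.inverse_kinematics(p,down(np.radians(a)));print(p,a,q if q is None else np.array(q))
```

```text
0 19 [-0.76  0.43  0.53  1.83 -0.26  0.95  0.22]
0 57 [-0.72  0.42  0.48  1.83 -0.24  0.95  0.86]
0 96 [-0.67  0.41  0.42  1.82 -0.2   0.95  1.51]
[473.3, -113, 70] 21 [-0.69  0.26  0.94  2.09 -0.27  0.92  0.76]
[473.3, -113, 70] 201 [-0.9   0.41  1.24  2.09 -0.48  0.97 -2.18]
[555, 200, 90] 5.75 [-0.86  0.38  0.53  1.81 -0.22  1.01 -0.14]
[555, 200, 90] 185.75 [ 0.42  0.6  -1.09  1.75  0.58  1.16  2.39]
180 19 [-1.2   0.75  1.21  1.85 -0.78  1.13 -2.51]
180 57 [-1.2   0.75  1.21  1.85 -0.78  1.13 -1.85]
180 96 [-0.85  0.46  0.66  1.83 -0.33  0.96 -1.52]
[473.3, -113, 70] 21 [-0.69  0.26  0.94  2.09 -0.27  0.92  0.76]
[473.3, -113, 70] 201 [-0.9   0.41  1.24  2.09 -0.48  0.97 -2.18]
[555, 200, 90] 5.75 [-0.86  0.38  0.53  1.81 -0.22  1.01 -0.14]
[555, 200, 90] 185.75 [ 0.42  0.6  -1.09  1.75  0.58  1.16  2.39]
```

Run:
```python
from h import *
np.set_printoptions(precision=1,suppress=True)
def st(l):
    s=manip.sense();print(l,round(s["time"],2),s["position"],s["contact_force"],s["moment"],round(s["opening"],1),flush=True)
R=down(np.radians(19));B=[574.5,146.]
manip.movep([*B,150],R);st("above")
manip.move_linear([*B,57],120);st("down")
manip.gripper_close();st("closed")
cv2.imwrite("pics/t1.png",manip.snapshot("top"))
```

```text
above 2.28 [574.3 147.7 150. ] [-0.4  0.7  0.4] [-0.  0. -0.] 85.5
down 3.21 [575.1 146.1  57.7] [-0.2  0.4  0.8] [-0.  0.  0.] 85.6
closed 3.86 [575.3 146.4  57.4] [4.7 0.7 1.1] [ 0.2 -0.7  0.1] 12.9
```

Run:
```python
from h import *
np.set_printoptions(precision=2,suppress=True)
def st(l):
    s=manip.sense();x=s["tcp_rot"][:,0] if hasattr(s["tcp_rot"],"shape") else np.array(s["tcp_rot"])[:,0]
    print(l,round(s["time"],2),s["position"],s["contact_force"],s["moment"],round(s["opening"],1),np.degrees(np.arctan2(x[1],x[0])),flush=True)
for a in(38,57,76,95.75):
    manip.movep([574.5,146.,57],down(np.radians(a)));st(a)
    if np.linalg.norm(manip.sense()["contact_force"])>50:break
cv2.imwrite("pics/t2.png",manip.snapshot("top"))
```

```text
38 4.3 [575.42 146.34  57.41] [ 6.21  2.57 -0.69] [ 0.29 -0.97  0.17] 13.1 38.05464171929068
57 4.69 [575.54 146.44  57.43] [ 5.22  2.28 -1.42] [ 0.26 -1.04  0.13] 12.7 57.05920485804176
76 5.08 [575.57 146.51  57.42] [ 5.66  2.52 -1.52] [ 0.32 -1.15  0.14] 12.8 76.0653804715697
95.75 5.48 [575.65 146.64  57.45] [ 6.29  3.35 -1.58] [ 0.37 -1.26  0.19] 12.4 95.81526261034581
```

Run:
```python
from h import *
np.set_printoptions(precision=2,suppress=True)
manip.gripper_open();print(manip.sense()["contact_force"])
manip.move_linear([574.5,146.,150],200)
manip.movep([473.3,-113,170],down(np.radians(21)))
t=manip.snapshot("top");s=manip.snapshot("scene");cv2.imwrite("pics/t3.png",t);cv2.imwrite("pics/s3.png",s)
c=lambda im,x,y,w,h,k:cv2.resize(im[y:y+h,x:x+w],None,fx=k,fy=k,interpolation=cv2.INTER_CUBIC)
o=np.zeros((432,800,3),np.uint8);o[:,:416]=c(t,160,145,104,108,4);o[:264,416:752]=c(s,365,160,112,88,3);cv2.imwrite("pics/c3.png",o)
print(manip.sense()["time"],manip.sense()["position"])
```

```text
[-0.4   0.06 -0.27]
8.0333 [ 473.87 -111.72  169.71]
```

View pics/c3.png

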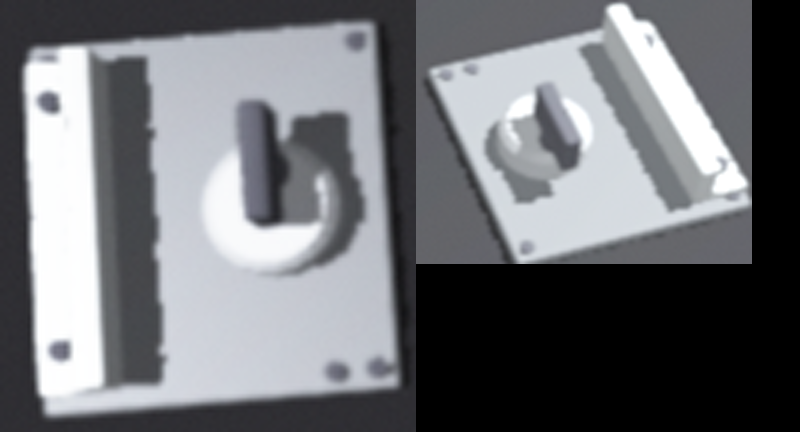

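The bar (crop (255,160)) now lies parallel to the fence to within about 2°, and the gap is open. Next I'll grip the wide gauge.

Run:
```python
from h import *
np.set_printoptions(precision=2,suppress=True)
def up(p):return (np.array(p,float)+.5)/4-.5+[160,145]
print("bolt",plane("top",up([(237,104),(270,102),(246,216),(276,218)]),64),plane("top",up([(255.5,160)]),64))
def st(l):
    s=manip.sense();print(l,round(s["time"],2),s["position"],s["contact_force"],s["moment"],round(s["opening"],1),flush=True)
manip.move_linear([473.3,-113,64],120);st("down")
manip.gripper_close();st("closed")
manip.move_linear([473.3,-113,180],120);st("up")
manip.movep([554.6,198.5,180],down(np.radians(5.75)));manip.pause(.2);st("over")
t=manip.snapshot("top");s=manip.snapshot("scene");cv2.imwrite("pics/t4.png",t);cv2.imwrite("pics/s4.png",s)
c=lambda im,x,y,w,h,k:cv2.resize(im[y:y+h,x:x+w],None,fx=k,fy=k,interpolation=cv2.INTER_CUBIC)
cv2.imwrite("pics/c4.png",c(s,340,80,160,130,4))
```

```text
bolt [[599.75 153.55  64.  ]
 [600.98 138.58  64.  ]
 [548.49 147.06  64.  ]
 [547.86 133.49  64.  ]] [[574.14 143.94  64.  ]]
down 9.07 [ 473.78 -113.11   64.58] [-0.29  0.12 -0.54] [-0.04  0.01  0.01] 85.7
closed 9.7 [ 473.3  -112.92   63.97] [ 0.84  1.13 -0.35] [ 0.01 -0.03  0.01] 15.4
up 10.82 [ 472.81 -112.92  179.26] [-0.56  0.26 -2.94] [-0.01 -0.01  0.  ] 15.3
over 12.24 [554.9  197.05 180.25] [-0.07 -0.02 -2.64] [0.02 0.01 0.  ] 14.9
```

View pics/c4.png

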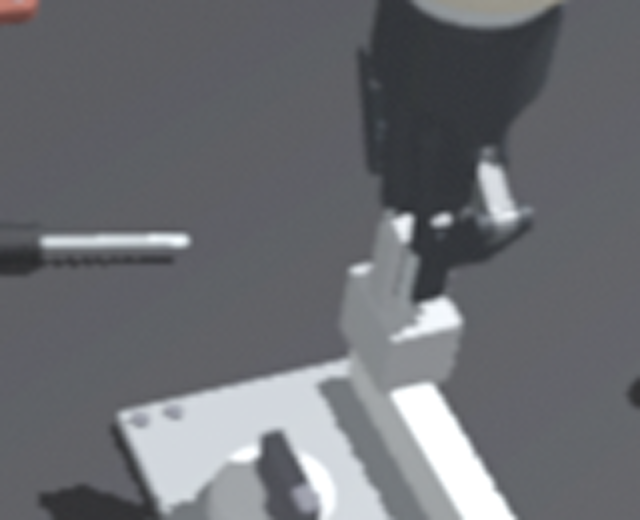

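The gauge is held square and hangs over the gap. The camera and robot estimates both put the gap at y of about 197.5. I'll descend in steps with a force guard.

Run:
```python
from h import *
np.set_printoptions(precision=2,suppress=True)
def st(l):
    s=manip.sense();print(l,round(s["time"],2),s["position"],s["contact_force"],s["moment"],round(s["opening"],1),flush=True);return s
P=[553.5,197.7]
manip.move_linear([*P,118],120);manip.pause(.1);s=st(118);f0=np.array(s["contact_force"])
t=manip.snapshot("top");sc=manip.snapshot("scene");cv2.imwrite("pics/t5.png",t);cv2.imwrite("pics/s5.png",sc)
for z in(110,104,98,92,86,80,77):
    manip.move_linear([*P,z],60);s=st(z)
    if np.linalg.norm(np.array(s["contact_force"])-f0)>8:print("contact");break
t=manip.snapshot("top");sc=manip.snapshot("scene");cv2.imwrite("pics/t6.png",t);cv2.imwrite("pics/s6.png",sc)
c=lambda im,x,y,w,h,k:cv2.resize(im[y:y+h,x:x+w],None,fx=k,fy=k,interpolation=cv2.INTER_CUBIC)
cv2.imwrite("pics/c6.png",np.hstack([c(x,365,110,112,135,3.5) for x in(sc,)]+[c(t,160,140,112,135,3.5)]))
```

```text
118 13.11 [554.2  197.97 119.09] [-0.67  1.05 -2.46] [-0.01 -0.    0.02] 15.1
110 13.49 [553.1  197.56 109.43] [ 0.03 -0.26 -2.15] [-0.02  0.01  0.02] 15.2
104 13.74 [553.2  197.6  103.48] [ 0.01  0.72 -2.47] [ 0.   -0.07 -0.02] 15.3
98 13.99 [553.2  197.61  97.5 ] [-0.36 -0.14 -3.03] [ 0.02 -0.08  0.01] 15.4
92 14.24 [553.18 197.57  91.51] [-0.57  0.26 -1.98] [ 0.02  0.01 -0.04] 14.9
86 14.49 [553.18 197.58  85.5 ] [-0.2  -0.24 -3.21] [-0.   -0.05 -0.02] 15.3
80 14.74 [553.17 197.58  79.51] [-0.39  0.35 -2.61] [-0.02  0.    0.02] 15.2
77 14.99 [553.4  197.66  76.84] [ 0.08 -0.57 -2.52] [-0.01 -0.03  0.01] 15.5
```

View pics/c6.png

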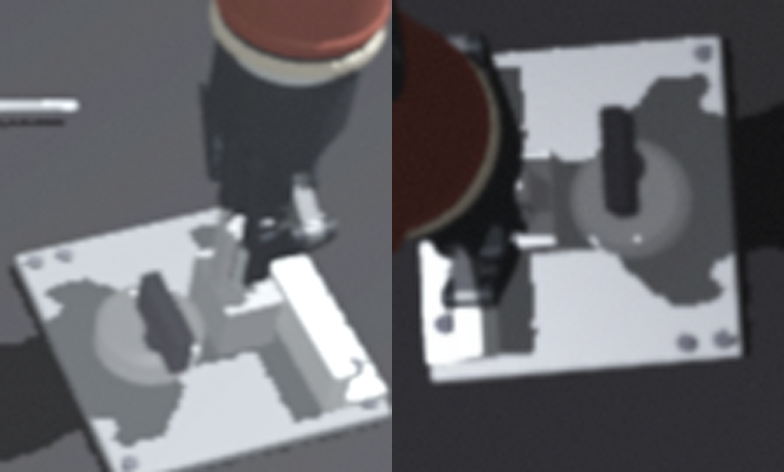

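The gauge (left panel, about (235,300)) has gone down between roller and fence with no contact. I'll lower it the last 3 mm until it touches, release it and retreat.

Run:
```python
from h import *
np.set_printoptions(precision=2,suppress=True)
def st(l):
    s=manip.sense();print(l,round(s["time"],2),s["position"],s["contact_force"],round(s["opening"],1),flush=True);return s
P=[553.5,197.7]
for z in(75,74.2,73.6,73,72.4):
    manip.move_linear([*P,z],15);s=st(z)
    if s["contact_force"][2]>2:break
manip.gripper_open();st("open")
manip.move_linear([*P,190],120);manip.movep([480,-60,250],down(np.radians(21)));manip.pause(.2);st("away")
t=manip.snapshot("top");sc=manip.snapshot("scene");cv2.imwrite("pics/t7.png",t);cv2.imwrite("pics/s7.png",sc)
c=lambda im,x,y,w,h,k:cv2.resize(im[y:y+h,x:x+w],None,fx=k,fy=k,interpolation=cv2.INTER_CUBIC)
cv2.imwrite("pics/c7.png",np.hstack([c(sc,365,140,100,108,4),c(t,160,145,100,108,4)]))
```

```text
75 15.38 [553.42 197.69  74.89] [-0.37  0.38 -2.56] 15.3
74.2 15.62 [553.48 197.69  74.17] [ 0.61  0.72 -2.07] 15.3
73.6 15.88 [553.64 197.75  73.99] [-1.92 -0.99  3.16] 15.3
open 16.56 [553.51 197.69  73.58] [-0.05  0.63 -0.12] 85.5
away 18.94 [480.31 -58.87 249.61] [-1.05  0.93  0.35] 85.6
```

View pics/c7.png

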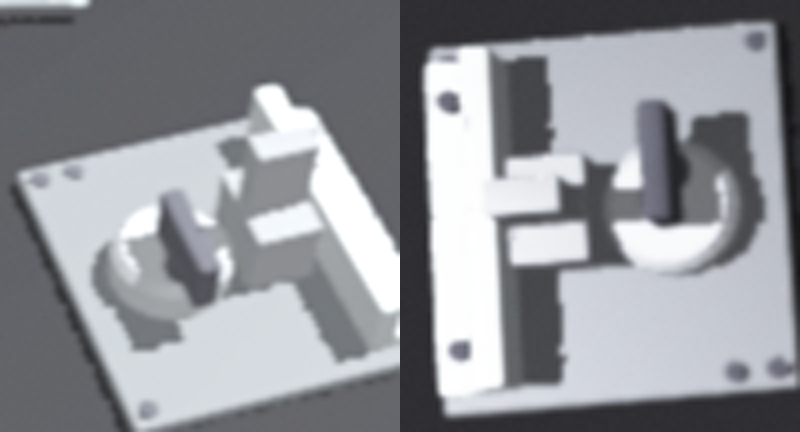

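The gauge stands upright and square between the roller and the fence (right panel: block about (547,210), fence inner edge about x=497, roller left edge about x=610). The bar is still parallel. Handing in.

Run:
```python
from h import *
def up(p):return (np.array(p,float)-[400,0]+.5)/4-.5+[160,145]
print(plane("top",up([(506,157),(583,157),(588,262),(513,265)]),50).round(1),plane("top",up([(522.5,195)]),95).round(1))
print(manip.sense()["time"]);manip.close_job()
```

```text
[[576.4 215.9  50. ]
 [577.1 180.3  50. ]
 [528.5 175.5  50. ]
 [526.4 209.8  50. ]] [[552.7 194.8  95. ]]
19.0417
the job is handed in; nothing more can be done
```

The job is handed in, at about 19 s on the robot's clock. I turned the eccentric by its bar from about -1.34 rad to about 0. Then I stood the wide gauge on the base plate in the gap, released it and moved the arm clear.

- **Eccentric:** the last pictures show the bar parallel to the fence to within about 2°. It was set while the gauge was still out of the gap.
- **Gauge:** the block top measures about 50 x 35 mm, which confirms it is the wide gauge. It stands upright, about 6° in world axes against the fence's 5.8°.
- **Position:** the block-top centre measures (552, 195) mm, a few mm from the estimated gap point (553–555, 197–200), well inside the 24 mm allowed.
- **Forces:** nothing touched on the way down until about 5 N at the plate, and wrist forces stayed below about 8 N at every reading.

**Disagreement:** the camera and robot estimates of the bolt and gap positions differed by about 2–3 mm, roughly the calibration error. No check failed.

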